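Weigh the tall counterweight on the sprung hook

ROBOT

A 6-joint arm with a two-finger parallel gripper is mounted at the origin on the work surface; the furniture and walls round the work are solid. World frame = base frame: x ahead of the robot, y to its left, z up, the work surface at z = 0. Lengths are in mm, angles in degrees, forces in N, time in s.
With the tool pointing down it reaches from about 350 to 850 mm from the base axis. Payload 8.1 kg.
Tool frame: the origin (TCP) lies at the very end of the fingers, on their centre line; the grasp point (between the pads) lies 19 mm behind it; z points along the fingers, y is the line along which they close (so a half turn about z gives the same grasp; the last joint's range is limited). The gripper opens to 85 mm and grips with 20 to 120 N. Pads are 22 mm wide; open, the fingers measure 114 mm over their backs; the gripper's body (76 mm by 85 mm) begins 54 mm behind the grasp point. The pads swing forward as they close: fully open they stand 13 mm farther back than shut.
Start: joints at [-77.487, 7.471, 85.268, -0, 87.261, -4.893], TCP at [179.509, -572.522, 231.292] pointing down, gripper open.
Joint ranges: [-169.43, 169.43], [-51.17, 129.36], [1.28, 143.12], [-76.62, 256.62], [0, 156.53], [-152.29, 152.29]. Speed limits (degrees/s): [136.94, 136.94, 159.86, 180, 180, 180].

INTERFACE

Orientations are given as [roll, pitch, yaw] about the fixed x, y, z axes, in that order (R = Rz(yaw) Ry(pitch) Rx(roll)).
In Python, from bench import status, viewer, job gives the robot as it stands.
- The arm moves only by the tool arm_command, never from a script. Its argument "targets" is a list that holds one entry, the list of rows, each a list of 7 numbers: the shift along the world's x, y, z in m, then the turn, a rotation vector about the world's x, y, z in rad, then the opening, from -1 (shut) to 1 (fully open). In form: [[[dx, dy, dz, rx, ry, rz, gripper], ...]]. A call has 1 to 10 rows; each row shifts and turns the commanded pose from where the row before left it; what a row does not reach is not made up. A row lasts 1/8 s, in which the tool goes at most 62.5 mm and 10.7 degrees, less where a joint would pass 70% of its speed; a pose out of reach is approached as far as the arm can. A call with a gripper value outside its range is refused whole. The fingers move at their own pace and stop on an object; "force" is the grip in N (left out, the last holds). Time passes only in rows, so rows that do not move let the fingers close. It gives the time, the measured TCP pose, the force, the opening and the grip force at its end, in the units of the state.
- status.sense(): the state, without advancing time (a new reading comes with each control period).
- viewer.snapshot(name): name is "scene" or "side" or "wrist"; returns the picture (384x512x3 uint8, red, green, blue); there is no depth.
- viewer.camera_model(name): a dict with "vertical_fov" (degrees; the focal length in pixels is half the picture's height over the tangent of half this angle, whatever the lens; pixels are square), "cx", "cy" (the principal point, pixels), "k1" (the pictures are not rectified: a ray, as slopes to the right and down, at radius r is drawn at 1 + k1 r^2 times it, then the intrinsics apply), "xyz" and "attitude" of the camera in the world. Camera axes: x right, y down, z forward; pixel columns grow to the right and rows downward; lengths in mm; the calibration is good to about 2 mm. A picture is of the moment at which its call begins: read the wrist's pose just before it. camera_model takes no time and is no camera call; for the wrist camera it gives the pose at the moment of the call.
- job.hand_in(): hands the job in; it is judged then, once.
The state is a dict: "time": time; "joint_pos": joint angles; "qd": joint speeds; "joint_efforts": joint torques, N m; "tool_pos": TCP position; "tcp_rot": TCP orientation; "ft_force": force on the tool from outside, world axes, zero at the start; "wrist_torque": the same for the moment, N m; "finger_gap": finger opening in mm; "grip_force": force on a finger pad.
Only numpy, scipy, OpenCV 4.12 (cv2) and the standard library are available. Lean on these libraries where they do the work, as an engineer would, in place of code of your own. Each camera call takes 0.05 s, during which the arm holds its last target. There are 200 camera calls.

TASK

Weigh the taller of the two counterweights: pick it up, bring its eye over the balance's sprung hook and lower it gently, a few centimetres a second at most. Let go only once the hook carries just the whole weight, so that it neither drops nor springs up when released, and leave the weight hanging upright and still in the hook's dip. Do not force the balance or shift the other counterweight, the V-block or the block with holes.

Things in the scene. Friction and masses are not known exactly. Their poses are not given: they have to be found in the camera images.
- balance: Spring balance, fixed to the bench: grey base plate 170x110x12 mm, upright steel tube (38 mm at its widest above the foot, top at 136 mm) and a graduated plate at its +y side. Origin on the tube's axis at bench level; z up. The hook arm points along its own -x, out over the base plate. A rod of 16 mm with the hook arm at its top slides down into the tube; nothing stands above the hook arm.
- hook (a joint): How far the sprung hook has sunk, m: 0 unloaded at the top stop, grows downward to 0.105 at the bottom stop. Spring about 100 N/m with 0.2 N preload (10 mm more dip per newton), damped at about 8 N s/m.
- hook_saddle (a point): Centre of the round bar (7 mm diameter) in the dip of the hook, 75 mm out from the tube axis; 240 mm above the bench unloaded; it sinks with the hook. The dip is flat for 16 mm along the arm; towards the tube the arm rises 10 mm.
- hook_tip (a point): Centre of the rounded end (7 mm diameter) of the upturned hook tip: 21 mm farther out than the saddle and 12 mm higher.
- tall_weight: The taller counterweight, loose, dark steel: round body 44 mm diameter, 62 mm high, on it an upright ring eye, then a square-cornered grip stem; 141 mm high overall. Mass unknown, between 0.3 and 0.9 kg. Origin at the centre of its underside, z up; the hole of the eye runs along its own x (either way round is good).
- tall_weight_eye (a point): Centre of the eye, 85 mm above the underside. Ring of 7 mm round bar, hole 35 mm in diameter; when hung, the eye's centre is 14 mm below the centre of the hook bar.
- tall_weight_stem (a point): Grip point on the stem, 42 mm above the eye's centre. The stem is 16 mm wide along the weight's y (grip it across this width, so the fingers stand beside the hook, not in line with it), 20 mm along its x, and spans from 20 mm below to 14 mm above this point; the eye's ring begins right under it.
- squat_weight: The other counterweight, to be left alone: same eye and stem, body 58 mm diameter but only 42 mm high, 121 mm high overall. Origin at the centre of its underside.
- v_block: Steel V-block 55x50x45 mm, loose bystander. Origin at the centre of its underside.
- block_123: Steel block with holes, 51x76x26 mm, loose bystander. Origin at the centre of its underside.

How it is judged (in metres and radians):
On the way, in this order (a step that is already met when the one before it is completed fails the run):
1. the tall weight is lifted clear of the bench in the gripper (height (world z) of tall_weight above 0.03 m and contact force between the fingers and tall_weight above 1 N), for 0.2 s.
2. still held, the weight has its eye over the hook and loads it (x of tall_weight_eye in the frame of balance between -0.092 and -0.052 m and y of tall_weight_eye in the frame of balance between -0.012 and 0.012 m and distance between tall_weight_eye and hook_saddle below 0.03 m and contact force between tall_weight and balance above 1.5 N and contact force between the fingers and tall_weight above 1 N and value of joint hook above 0.012 m), for 0.2 s.
At the end, for the whole second after the job is handed in: The tall weight hangs free by its eye in the dip of the hook (eye within 20 mm along the arm and 12 mm across of the saddle, tilted less than 0.15 rad), the hook has sunk more than 18 mm and has settled (under 10 mm/s; weight under 40 mm/s), and the gripper has let go (x of tall_weight_eye in the frame of balance between -0.092 and -0.052 m and y of tall_weight_eye in the frame of balance between -0.012 and 0.012 m and distance between tall_weight_eye and hook_saddle below 0.03 m and value of joint hook between 0.018 and 0.1 m and velocity of joint hook between -0.01 and 0.01 m/s and linear speed of tall_weight below 0.04 m/s and angle between tall_weight's own z axis and vertical below 0.15 rad and contact force between the fingers and tall_weight below 0.1 N); the robot touches nothing.
It fails at once if the hook drops, is pushed down or springs up faster than 80 mm/s (velocity of joint hook above 0.08 m/s or velocity of joint hook below -0.08 m/s).
It fails at once if the weight presses on the balance with more than 14 N (contact force between tall_weight and balance above 14 N).
It fails at once if the robot presses on the balance with more than 8 N (contact force between any of the arm, the fingers and balance above 8 N).
It fails at once if the squat weight, the V-block or the block with holes is moved by more than 20 mm (distance of any of squat_weight, v_block, block_123 from where it was at the start of the episode above 0.02 m).
It also fails if it takes over 54 s, if anything falls off the work surface, if the arm or the gripper's body presses on something with over 40 N, if the wrist force passes 120 N, or if a joint passes its speed limit or range.

## Working session

There is one attempt and no reset: what is moved stays moved. The work goes in short steps, Python scripts to look and compute and a tool call to move; the robot and the scene stay as the last step left them, time stands still between calls to the robot, and variables do not carry over. Pictures are saved under pics/ and viewed, at most 13 in all, crops included, and the job is handed in when it is done.

Besides the shell and the picture viewer there is one more tool, called after ">>>" as name(argument=value, ...), one argument or row to a line, values as JSON. arm_command: Moves the arm, as the interface text tells. Its arguments: {"type":"object","properties":{"targets":{"type":"array"},"force":{"type":"number"}},"required":["targets"]}

```bash
mkdir -p pics; cat > h.py <<'E'
import numpy as np, cv2
from bench import status, viewer, job
from scipy.spatial.transform import Rotation as Ro
def snap(n,f):
    im=viewer.snapshot(n); cv2.imwrite('pics/'+f,np.ascontiguousarray(im[:,:,::-1])); return im
E
python3 - <<'E'
from h import *
print(status.sense())
for n in("scene","side","wrist"):
    print(n,viewer.camera_model(n)); im=snap(n,n+'0.png')
E
```

```text
{'time': 0.0, 'joint_pos': array([-7.74851549e+01,  7.51483748e+00,  8.53307963e+01, -2.97376291e-04,
        8.72629238e+01, -4.89152346e+00]), 'qd': array([-0.0197871 ,  0.0511109 , -0.0154715 , -0.07618466, -0.01231054,
        0.0786066 ]), 'joint_efforts': array([-1.97038285e-04, -5.69391811e+01, -5.00559211e+01, -1.25737238e-04,
        1.47649425e-02,  9.98107538e-06]), 'tool_pos': array([ 179.39915825, -571.95552165,  230.23273408]), 'tcp_rot': array([-1.79891812e+02, -8.96071727e-03,  1.74063746e+01]), 'ft_force': array([ 0.17723682,  0.24945639, -0.95904857]), 'wrist_torque': array([0.02250969, 0.04524492, 0.0133774 ]), 'grip_force': 0.0, 'finger_gap': 85.28143619551538}
scene {'vertical_fov': 46.64723230759211, 'cx': 258.46596265401524, 'cy': 187.88499835426578, 'k1': -0.07648666211620626, 'xyz': array([ 247.34789791, -760.45315431,  791.83570253]), 'attitude': array([-135.31200991,   -1.02710186,  -24.97576542])}
side {'vertical_fov': 53.42880361688126, 'cx': 256.86200652678906, 'cy': 193.80961452519887, 'k1': -0.1288458374475434, 'xyz': array([ 314.00134737, -898.31511329,  549.70996763]), 'attitude': array([-117.04300378,    0.29915799,  -14.28399007])}
wrist {'vertical_fov': 69.25801329330656, 'cx': 254.52273187058879, 'cy': 191.68935905207502, 'k1': -0.013466943804189719, 'xyz': array([ 251.34639148, -550.69796824,  372.19907202]), 'attitude': array([ 1.62655635e+02,  1.41749180e-01, -7.26409995e+01])}
```

View pics/scene0.png

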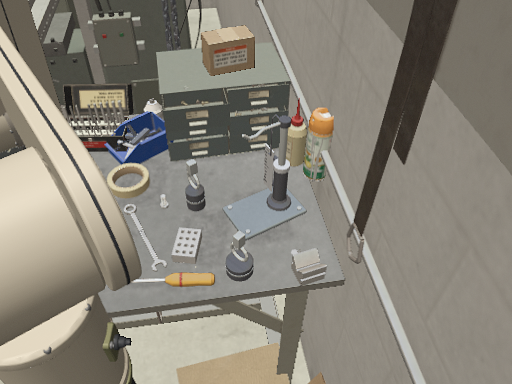

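View pics/side0.png

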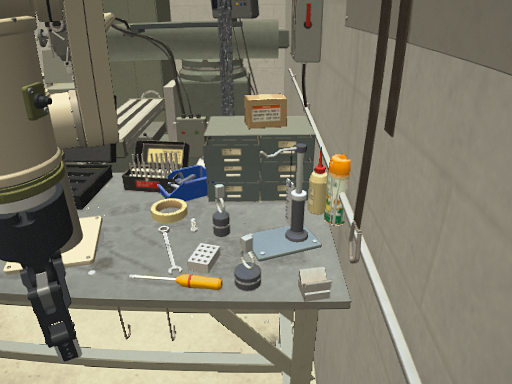

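The scene view shows the tall weight at about (194,188), the squat weight at (239,263), and the balance tube at (280,180) with its hook tip near (248,136). In the side view the tall weight is at (221,215) and the hook at (265,155). I'll enlarge both.

```bash
python3 - <<'E'
import cv2,numpy as np
a=cv2.imread('pics/scene0.png')[105:245,175:320]; b=cv2.imread('pics/side0.png')[135:275,200:330]
f=lambda x,w:cv2.resize(x,None,fx=4,fy=4,interpolation=cv2.INTER_CUBIC)
cv2.imwrite('pics/c1.png',f(a,0)); cv2.imwrite('pics/c2.png',f(b,0))
E
```

```text
(no output)
```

View pics/c1.png

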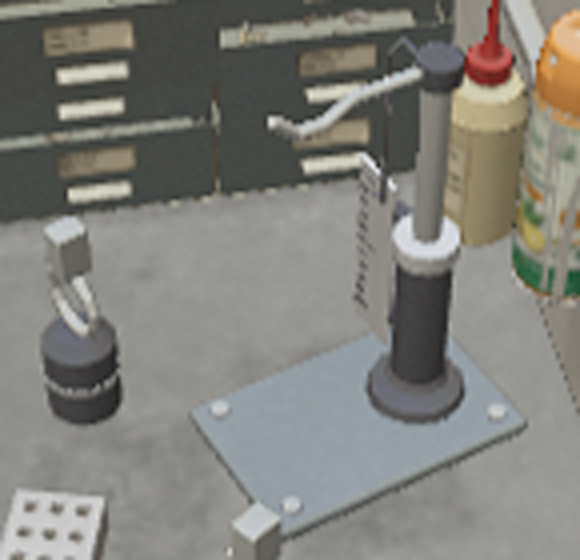

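View pics/c2.png

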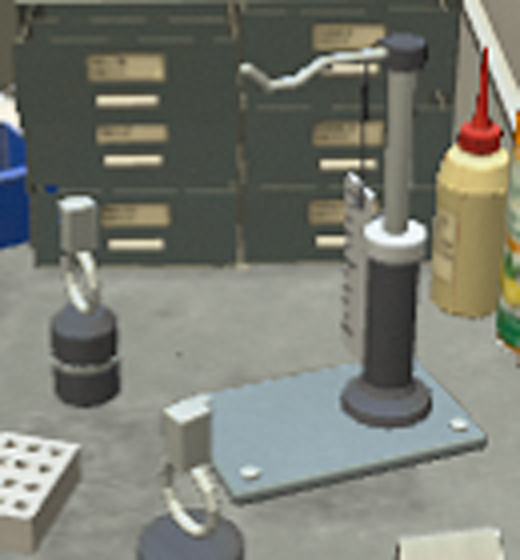

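The enlarged crops show these points, in crop pixels:

| Point | Scene crop | Side crop |
|---|---|---|
| Hook tip | (273,123) | (246,68) |
| Dip | (301,135) | (272,87) |
| Rod cap | (441,60) | (406,50) |
| Tall stem top | (66,228) | (77,202) |
| Base plate corners | (191,412), (526,425), (275,537) | not read |

```bash
cat >> h.py <<'E'
def ray(m,u,v):
    f=192/np.tan(np.radians(m['vertical_fov']/2))
    K=np.array([[f,0,m['cx']],[0,f,m['cy']],[0,0,1]])
    p=cv2.undistortPoints(np.array([[[u,v]]],float),K,np.array([m['k1'],0,0,0,0.]))[0,0]
    d=Ro.from_euler('xyz',m['attitude'],degrees=True).apply([p[0],p[1],1]); return np.array(m['xyz']),d/np.linalg.norm(d)
def tri(rs):
    A=sum(np.eye(3)-np.outer(d,d) for o,d in rs); b=sum((np.eye(3)-np.outer(d,d))@o for o,d in rs)
    X=np.linalg.solve(A,b); return X,[np.linalg.norm((np.eye(3)-np.outer(d,d))@(X-o)) for o,d in rs]
def onz(r,z): o,d=r; return o+d*(z-o[2])/d[2]
np.set_printoptions(precision=1,suppress=True)
E
python3 - <<'E'
from h import *
S=viewer.camera_model('scene');D=viewer.camera_model('side')
s=lambda x,y:ray(S,(x+.5)/4-.5+175,(y+.5)/4-.5+105)
d=lambda x,y:ray(D,(x+.5)/4-.5+200,(y+.5)/4-.5+135)
for n,a,b in [('tip',(273,123),(246,68)),('dip',(301,135),(272,87)),('cap',(441,63),(406,52)),('collar',(427,240),(395,238)),('stemtop',(66,228),(77,202)),('squatstem',(256,522),(188,407)),('bodytop',(80,340),(84,315))]:
    print(n,*tri([s(*a),d(*b)]))
for p in [(191,412),(526,425),(275,537),(417,385)]: print('plate',onz(s(*p),12))
for p in [(482,437),(237,500)]: print('plate d',onz(d(*p),12))
for p in [(66,240)]: print(onz(s(66,228),141),onz(d(77,202),141))
for p,z in [((83,400),0)]: print(onz(s(83,385),0),onz(d(86,388),0))
E
```

```text
tip [ 514.8 -139.2  252.4] [np.float64(0.5690672499671223), np.float64(0.5690672499668326)]
dip [ 529.9 -138.4  239.4] [np.float64(0.5080214501102275), np.float64(0.5080214501100525)]
cap [ 614.9 -122.1  246.4] [np.float64(0.0979639526371313), np.float64(0.09796395263723934)]
collar [ 612.3 -125.4  128.4] [np.float64(0.09266183502068828), np.float64(0.0926618350207834)]
stemtop [430.9 -45.5 137.8] [np.float64(0.3478938630790021), np.float64(0.34789386307892783)]
squatstem [ 450.7 -264.3  121.7] [np.float64(1.0085045089809266), np.float64(1.0085045089808855)]
bodytop [428.7 -58.7  63.9] [np.float64(1.1832252545485573), np.float64(1.1832252545484319)]
plate [480.4 -91.8  12. ]
plate [ 656.1 -181.5   12. ]
plate [ 488.2 -197.3   12. ]
plate [ 612.  -126.6   12. ]
plate d [ 655.2 -181.    12. ]
plate d [ 492.7 -204.    12. ]
[429.6 -49.1 141. ] [430.3 -52.  141. ]
[432.3 -34.3   0. ] [430.4 -44.1   0. ]
```

>>> arm_command(
  targets=[
    [[0.0,0.02,0.04,0,0,0,1],[0.014,0.03,0.01,0,0,-0.01,1],[0.014,0.03,0,0,0,-0.01,1],[0.014,0.03,0,0,0,-0.01,1],[0.014,0.03,0,0,0,-0.01,1],[0.014,0.03,0,0,0,-0.01,1],[0.014,0.03,0,0,0,-0.01,1],[0.014,0.03,0,0,0,-0.01,1],[0.014,0.03,0,0,0,-0.01,1],[0.014,0.03,0,0,0,-0.01,1]],
  ],
)

```text
time: 1.4
tool_pos: [305.7, -281.4, 281.1]
tcp_rot: [-180.0, 0.0, 12.2]
ft_force: [-0.2, -0.1, 0.6]
finger_gap: 85.5
grip_force: 0.0
```

>>> arm_command(
  targets=[
    [[0.015,0.03,0,0,0,-0.01,1],[0.015,0.03,0,0,0,-0.01,1],[0.015,0.03,0,0,0,-0.01,1],[0.015,0.03,0,0,0,-0.01,1],[0.015,0.03,0,0,0,-0.01,1],[0.015,0.03,0,0,0,-0.01,1],[0.015,0.03,0,0,0,-0.01,1],[0.015,0.025,0,0,0,-0.01,1],[0,0,0,0,0,0,1],[0,0,0,0,0,0,1]],
  ],
)

```text
time: 2.65
tool_pos: [425.2, -47.8, 281.1]
tcp_rot: [180.0, 0.0, 7.7]
ft_force: [0.1, -0.2, -0.4]
finger_gap: 85.4
grip_force: 0.0
```

```bash
python3 - <<'E'
from h import *
s=status.sense(); print(s['time'],s['joint_pos'],s['tool_pos'],s['tcp_rot'],s['ft_force']); m=viewer.camera_model('wrist'); print(m)
im=snap('wrist','w1.png')
for X in([429,-48,141],[433,-45,85],[515,-139,252],[613,-125,250]):
    R=Ro.from_euler('xyz',m['attitude'],degrees=True);p=R.inv().apply(np.array(X)-m['xyz']);q=p[:2]/p[2];f=192/np.tan(np.radians(m['vertical_fov']/2));q=q*(1+m['k1']*(q@q))*f+[m['cx'],m['cy']];print(X,q,p[2])
E
```

```text
2.65 [-13.3 -20.9 106.3  -0.   94.6  69. ] [425.2 -47.8 281.1] [180.    0.    7.7] [ 0.1 -0.2 -0.4]
{'vertical_fov': 69.25801329330656, 'cx': 254.52273187058879, 'cy': 191.68935905207502, 'k1': -0.013466943804189719, 'xyz': array([500. , -38.7, 422.9]), 'attitude': array([162.6,   0. , -82.3])}
[429, -48, 141] [254.4 176.4] 290.36178216055106
[433, -45, 85] [252.4 161.7] 342.4951051135981
[515, -139, 252] [426.9 102.4] 162.53754501243253
[613, -125, 250] [ 457.1 -105.5] 134.8434494120667
```

View pics/w1.png

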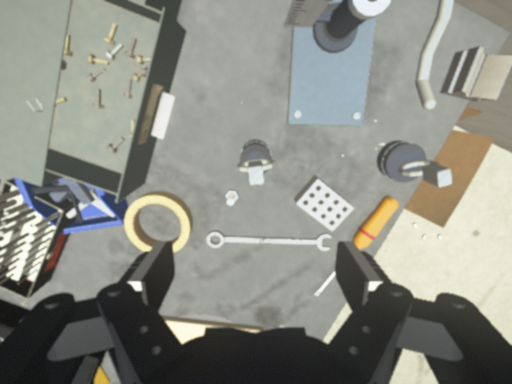

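The wrist view shows the tall weight's stem at (257,176), with its ring spread sideways so the hole runs roughly along the tool's x. The hook tip is at (428,103), close to the predicted (427,102). Next I'll measure the stem's yaw and the hook in a crop.

```bash
python3 - <<'E'
import cv2,numpy as np
im=cv2.imread('pics/w1.png')
g=im[130:200,225:290]; h=im[0:115,410:460]
a=cv2.resize(g,None,fx=8,fy=8,interpolation=cv2.INTER_CUBIC)
b=cv2.resize(h,None,fx=4.85,fy=4.85,interpolation=cv2.INTER_CUBIC)[:a.shape[0]]
a=a[:b.shape[0]];cv2.imwrite('pics/w1c.png',np.hstack([a,b]))
print(a.shape,b.shape)
G=cv2.cvtColor(im,cv2.COLOR_BGR2GRAY)
for y in range(150,192,2): print(y,G[y,236:278:1])
E
```

```text
(558, 520, 3) (558, 242, 3)
150 [160 158 160 160 170 177 155 122 112 113 114 114 112 111 110 111 113 114
 116 115 114 115 114 112 113 111 112 113 113 114 113 108 115 136 152 154
 152 152 152 151 149 150]
152 [160 160 160 162 164 147 126 116 114 111 114 112 112 114 118 120 122 121
 124 122 123 123 123 119 118 117 115 113 113 113 113 113 116 133 158 158
 151 149 147 149 150 149]
154 [162 161 160 155 139 122 115 114 115 117 116 116 119 122 124 124 125 125
 124 123 123 124 124 120 122 123 122 119 117 115 114 113 115 122 144 163
 157 151 151 148 148 147]
156 [161 160 161 152 134 120 116 116 116 117 118 120 123 124 125 124 125 125
 125 125 124 122 122 124 123 123 125 124 121 117 114 116 115 117 123 140
 149 151 151 148 148 150]
158 [162 161 158 148 129 118 118 118 119 117 121 122 126 125 124 123 125 125
 128 129 127 127 130 131 134 135 133 130 128 126 124 118 113 114 115 125
 144 150 152 152 151 151]
160 [162 163 159 145 128 120 118 119 119 122 129 136 140 143 145 149 152 152
 152 149 148 144 142 141 152 172 193 199 197 191 175 153 139 125 113 112
 120 131 139 148 153 155]
162 [161 159 154
[... 1923 characters left out ...]
 [160 160 160 159 159 161 160 161 162 161 161 160 161 175 200 214 214 210
 204 197 194 192 196 203 202 195 182 169 164 164 165 167 169 170 169 169
 165 163 160 158 154 155]
186 [162 162 163 162 162 161 162 162 164 162 162 161 162 162 164 166 166 166
 164 162 161 160 161 162 163 163 162 162 163 163 162 162 166 166 167 166
 164 163 161 160 158 157]
188 [165 166 164 164 163 163 163 163 163 162 162 163 161 162 161 162 163 161
 163 163 161 161 159 160 162 160 162 160 160 161 161 162 161 162 163 162
 162 163 161 162 162 162]
190 [150 159 164 164 163 165 163 162 161 161 163 164 164 163 161 163 161 162
 162 161 159 157 159 158 159 159 160 160 159 161 161 161 163 163 163 164
 164 163 164 164 163 163]
```

View pics/w1c.png

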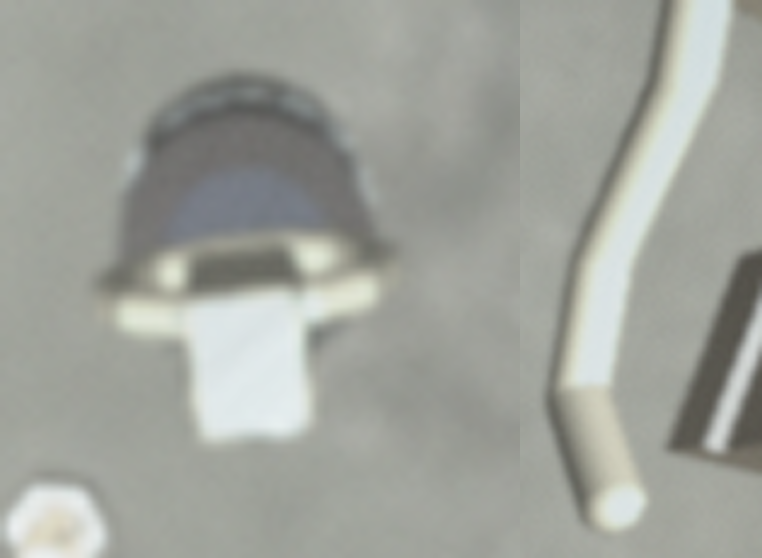

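The crop shows the stem top as a quad with corners at (200,437), (312,432), (306,294) and (188,303), turned a few degrees. The hook tip end is at (617,507), the dip runs from (585,385) to (603,262), and the arm leaves the frame at (700,0).

```bash
python3 - <<'E'
from h import *
m=viewer.camera_model('wrist'); S=viewer.camera_model('scene');D=viewer.camera_model('side')
w=lambda x,y:ray(m,(x+.5)/8-.5+225,(y+.5)/8-.5+130)
k=lambda x,y:ray(m,(x-520+.5)/4.85-.5+410,(y+.5)/4.85-.5)
s=lambda x,y:ray(S,(x+.5)/4-.5+175,(y+.5)/4-.5+105)
d=lambda x,y:ray(D,(x+.5)/4-.5+200,(y+.5)/4-.5+135)
C=[onz(w(*p),141)[:2] for p in [(200,437),(312,432),(306,294),(188,303)]]; print(np.array(C),np.mean(C,0))
a=lambda v:np.degrees(np.arctan2(v[1],v[0]))
print('side yaws',a(C[3]-C[0]),a(C[2]-C[1]),'cross',a(C[0]-C[1])-90,a(C[3]-C[2])-90)
c=w(251.5,366)
print('stem tri',tri([c,s(66,228),d(77,202)]))
print('tip',onz(k(617,507),252),tri([k(613,500),s(273,123),d(246,68)]))
P=[onz(k(585,385),241)[:2],onz(k(603,262),241)[:2]];print('dip',P,a(P[1]-P[0]), 'arm', onz(k(700,0),250))
E
```

```text
[[419.9 -44.4]
 [422.5 -58.9]
 [440.8 -55.5]
 [437.6 -40.5]] [430.2 -49.8]
side yaws 12.228174716013305 10.55456864762309 cross 10.265788112538928 12.056313263524004
stem tri (array([430.2, -49.6, 140.4]), [np.float64(0.26690159922150025), np.float64(0.8824539801713777), np.float64(0.7236727374394019)])
tip [ 514.2 -141.3  252. ] (array([ 514.6, -139.9,  252.9]), [np.float64(0.22604599841611817), np.float64(0.6976826803533871), np.float64(0.4781501226300246)])
dip [array([ 528.8, -139.2]), array([ 542.8, -137.1])] 8.523318582949061 arm [ 568.1 -134.9  250. ]
```

>>> arm_command(
  targets=[
    [[0.005,-0.002,-0.02,0,0,0.031,1],[0,0,-0.03,0,0,0.032,1],[0,0,-0.03,0,0,0,1],[0,0,-0.03,0,0,0,1],[0,0,-0.03,0,0,0,1],[0,0,-0.02,0,0,0,1],[0,0,-0.008,0,0,0,1],[0,0,0,0,0,0,1],[0,0,0,0,0,0,1]],
  ],
)

```text
time: 3.82
tool_pos: [431.2, -49.9, 114.4]
tcp_rot: [180.0, -0.1, 11.3]
ft_force: [0.4, 0.5, -0.0]
finger_gap: 85.5
grip_force: 0.0
```

```bash
python3 - <<'E'
from h import *
a=snap('side','s2.png')[170:290,160:310]
w=snap('wrist','w2.png')[90:330,110:410]
a=cv2.resize(a,(300,240),interpolation=cv2.INTER_CUBIC)
cv2.imwrite('pics/g.png',cv2.resize(np.hstack([a,w]),None,fx=1.3,fy=1.3)[:,:,::-1])
E
```

```text
(no output)
```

View pics/g.png

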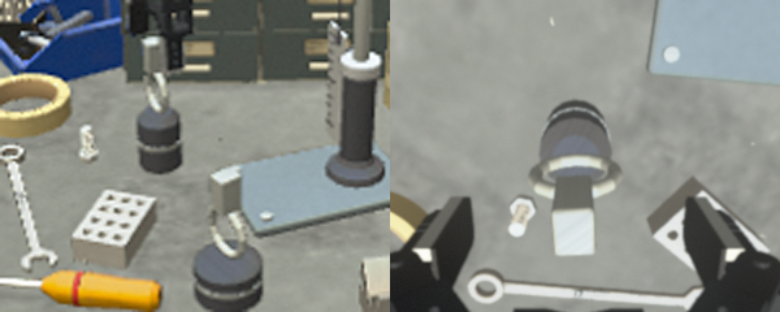

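The stem sits centred and square between the fingers, so I'll close.

>>> arm_command(
  targets=[
    [[0,0,0,0,0,0,-1],[0,0,0,0,0,0,-1],[0,0,0,0,0,0,-1],[0,0,0,0,0,0,-1],[0,0,0,0,0,0,-1],[0,0,0,0,0,0,-1],[0,0,0,0,0,0,-1],[0,0,0,0,0,0,-1]],
  ],
  force=60,
)

```text
time: 4.92
tool_pos: [430.7, -49.4, 113.5]
tcp_rot: [-180.0, -0.0, 11.3]
ft_force: [0.0, 2.8, 3.7]
finger_gap: 15.2
grip_force: 59.7
```

>>> arm_command(
  targets=[
    [[0,0,0,0,0,0,-1],[0,0,0,0,0,0,-1],[0,0,0.01,0,0,0,-1],[0,0,0.02,0,0,0,-1],[0,0,0.02,0,0,0,-1],[0,0,0.02,0,0,0,-1],[0,0,0.01,0,0,0,-1],[0,0,0,0,0,0,-1],[0,0,0,0,0,0,-1],[0,0,0,0,0,0,-1]],
  ],
)

```text
time: 6.18
tool_pos: [429.8, -49.4, 192.2]
tcp_rot: [-180.0, 0.1, 11.3]
ft_force: [0.0, -0.3, -8.2]
finger_gap: 14.9
grip_force: 59.0
```

>>> arm_command(
  targets=[
    [[0,0,0.02,0,0,0,-1],[0,-0.005,0.03,0,0,-0.01,-1],[0.005,-0.015,0.022,0,0,-0.01,-1],[0.008,-0.02,0.01,0,0,-0.01,-1],[0.01,-0.02,0,0,0,-0.01,-1],[0.01,-0.015,0,0,0,-0.01,-1],[0.01,-0.013,0,0,0,0,-1],[0.01,-0.008,0,0,0,0,-1],[0,0,0,0,0,0,-1],[0,0,0,0,0,0,-1]],
  ],
)

```text
time: 7.42
tool_pos: [483.3, -145.0, 275.1]
tcp_rot: [-180.0, 0.0, 8.4]
ft_force: [-0.7, -0.1, -8.4]
finger_gap: 15.0
grip_force: 59.4
```

```bash
python3 - <<'E'
from h import *
fs=[]
s=status.sense();print(s['tool_pos'],s['tcp_rot'],s['joint_pos'])
for i in range(3):
    im=[snap(n,n+'3.png') for n in(['scene','side','wrist'][i],)]; fs.append(status.sense()['ft_force'])
print(np.array(fs))
a=cv2.imread('pics/scene3.png')[95:235,200:320];b=cv2.imread('pics/side3.png')[105:245,215:335]
c=np.hstack([cv2.resize(x,None,fx=3.3,fy=3.3,interpolation=cv2.INTER_CUBIC) for x in (a,b)]);cv2.imwrite('pics/h3.png',c);print(c.shape)
S=viewer.camera_model('scene');D=viewer.camera_model('side')
s=lambda x,y:ray(S,(x+.5)/4-.5+175,(y+.5)/4-.5+105)
d=lambda x,y:ray(D,(x+.5)/4-.5+200,(y+.5)/4-.5+135)
print('platetop',tri([s(363,155),d(347,175)]),'bottle',tri([s(490,45),d(481,125)]))
E
```

```text
[ 483.3 -145.   275.1] [-180.     0.     8.4] [-22.5  -8.2  96.4   0.   91.9  59. ]
[[ 0.3 -0.6 -8.6]
 [-0.3  0.  -8. ]
 [ 0.3  0.  -8.2]]
(462, 792, 3)
platetop (array([603.2, -60.5, 142.8]), [np.float64(0.42696037918229446), np.float64(0.42696037918208934)]) bottle (array([727.2,  14.4, 133.5]), [np.float64(0.3223792054583484), np.float64(0.3223792054582836)])
```

View pics/h3.png

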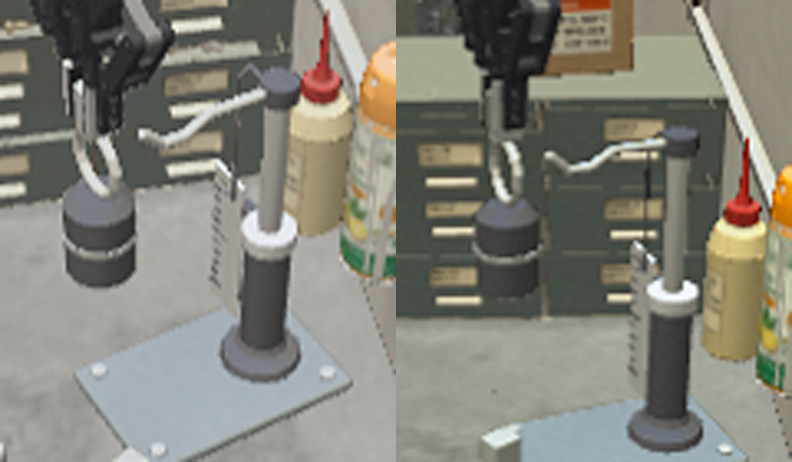

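The weight is held upright just outboard of the hook tip. The eye is at about (97,160) scene and (506,170) side in the crop, and the tip is at (146,136) and (549,157). I'll check the heights numerically.

```bash
python3 - <<'E'
from h import *
S=viewer.camera_model('scene');D=viewer.camera_model('side')
s=lambda x,y:ray(S,(x+.5)/3.3-.5+200,(y+.5)/3.3-.5+95)
d=lambda x,y:ray(D,(x-396+.5)/3.3-.5+215,(y+.5)/3.3-.5+105)
print('ring bottom outer',tri([s(101,197),d(511,206)]),'tip',tri([s(146,136),d(549,157)]))
print('body top axis->eye', tri([s(99,228),d(508,233)]))
print('arm end at cap',tri([s(278,88),d(681,142)]))
E
```

```text
ring bottom outer (array([ 485. , -148.2,  222.2]), [np.float64(1.6848738375974612), np.float64(1.6848738375975187)]) tip (array([ 514.9, -141.3,  252.1]), [np.float64(0.4649902351064441), np.float64(0.4649902351061542)])
body top axis->eye (array([ 480.2, -156.8,  206.7]), [np.float64(2.181277924251111), np.float64(2.1812779242510953)])
arm end at cap (array([ 612.6, -124.5,  246.9]), [np.float64(1.242146868051566), np.float64(1.2421468680517191)])
```

>>> arm_command(
  targets=[
    [[0.006,0.0009,0,0,0,0,-1],[0.006,0.0009,0,0,0,0,-1],[0.006,0.0009,0,0,0,0,-1],[0.006,0.0009,0,0,0,0,-1],[0.006,0.0009,0,0,0,0,-1],[0.006,0.0009,0,0,0,0,-1],[0.006,0.0009,0,0,0,0,-1],[0.006,0.0009,0,0,0,0,-1],[0.006,0.0008,0,0,0,0,-1],[0,0,0,0,0,0,-1]],
  ],
)

```text
time: 8.82
tool_pos: [537.9, -137.4, 275.2]
tcp_rot: [-180.0, 0.0, 8.4]
ft_force: [-0.4, 0.4, -7.7]
finger_gap: 15.0
grip_force: 59.4
```

```bash
python3 - <<'E'
from h import *
snap('scene','scene4.png');snap('side','side4.png');print(status.sense()['ft_force'],status.sense()['tool_pos'])
a=cv2.imread('pics/scene4.png')[95:235,200:320];b=cv2.imread('pics/side4.png')[105:245,215:335]
cv2.imwrite('pics/h4.png',np.hstack([cv2.resize(x,None,fx=3.3,fy=3.3,interpolation=cv2.INTER_CUBIC) for x in (a,b)]))
E
```

```text
[-0.  -0.6 -8.4] [ 537.4 -137.5  275.2]
```

View pics/h4.png

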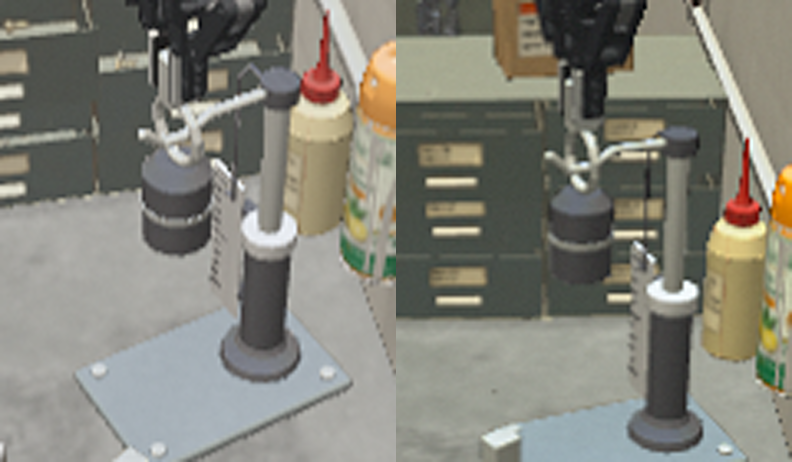

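The hook threads the eye, with the bar inside the ring. I'll lower at 32 mm/s.

>>> arm_command(
  targets=[
    [[0,0,-0.004,0,0,0,-1],[0,0,-0.004,0,0,0,-1],[0,0,-0.004,0,0,0,-1],[0,0,-0.004,0,0,0,-1],[0,0,-0.003,0,0,0,-1],[0,0,-0.003,0,0,0,-1],[0,0,-0.003,0,0,0,-1],[0,0,-0.003,0,0,0,-1],[0,0,-0.003,0,0,0,-1],[0,0,-0.003,0,0,0,-1]],
  ],
)

```text
time: 10.18
tool_pos: [537.5, -137.5, 241.2]
tcp_rot: [180.0, -0.0, 8.4]
ft_force: [-1.2, -0.2, -6.5]
finger_gap: 14.9
grip_force: 59.6
```

>>> arm_command(
  targets=[
    [[0,0,-0.003,0,0,0,-1],[0,0,-0.003,0,0,0,-1],[0,0,-0.003,0,0,0,-1],[0,0,-0.003,0,0,0,-1],[0,0,-0.003,0,0,0,-1],[0,0,-0.003,0,0,0,-1],[0,0,-0.003,0,0,0,-1],[0,0,0,0,0,0,-1],[0,0,0,0,0,0,-1],[0,0,0,0,0,0,-1]],
  ],
)

```text
time: 11.42
tool_pos: [537.5, -137.6, 220.5]
tcp_rot: [180.0, -0.0, 8.4]
ft_force: [-1.3, 0.5, -4.6]
finger_gap: 14.9
grip_force: 59.9
```

```bash
python3 - <<'E'
from h import *
F=[]
for i in range(4): viewer.snapshot('side');F.append(status.sense()['ft_force'])
print(np.mean(F,0),status.sense()['tool_pos'])
E
```

```text
[-1.1  0.1 -4.4] [ 537.6 -137.5  220.4]
```

>>> arm_command(
  targets=[
    [[-0.0015,0,-0.003,0,0,0,-1],[-0.0015,0,-0.003,0,0,0,-1],[-0.001,0,-0.003,0,0,0,-1],[0,0,-0.003,0,0,0,-1],[0,0,-0.003,0,0,0,-1],[0,0,-0.003,0,0,0,-1],[0,0,-0.003,0,0,0,-1],[0,0,-0.003,0,0,0,-1],[0,0,0,0,0,0,-1],[0,0,0,0,0,0,-1]],
  ],
)

```text
time: 12.88
tool_pos: [533.6, -137.5, 196.5]
tcp_rot: [180.0, -0.0, 8.4]
ft_force: [3.0, -0.3, -2.9]
finger_gap: 14.7
grip_force: 60.2
```

```bash
python3 - <<'E'
from h import *
F=[];T=[]
for i in range(4): viewer.snapshot('side');s=status.sense();F.append(s['ft_force']);T.append(s['wrist_torque'])
print(np.mean(F,0),np.mean(T,0)*1000,status.sense()['tool_pos'])
E
```

```text
[ 2.9  0.3 -2.7] [  75.2 -437.7    9. ] [ 533.6 -137.5  196.4]
```

>>> arm_command(
  targets=[
    [[0.001,0,0,0,0,0,-1],[0.001,0,0,0,0,0,-1],[0,0,0,0,0,0,-1],[0,0,0,0,0,0,-1]],
  ],
)

```text
time: 13.58
tool_pos: [535.0, -137.5, 196.0]
tcp_rot: [-180.0, 0.1, 8.4]
ft_force: [-3.4, -1.0, -2.3]
finger_gap: 14.9
grip_force: 60.2
```

```bash
cat >m.py <<'E'
from h import *
F=[];T=[]
for i in range(4): viewer.snapshot('side');s=status.sense();F.append(s['ft_force']);T.append(s['wrist_torque'])
print(np.mean(F,0),np.mean(T,0)*1000,status.sense()['tool_pos'])
a=snap('scene','s5.png')[115:255,200:320];b=snap('side','d5.png')[125:265,215:335]
cv2.imwrite('pics/h5.png',np.hstack([cv2.resize(x,None,fx=3.3,fy=3.3,interpolation=cv2.INTER_CUBIC) for x in (a,b)])[:,:,::-1])
E
python3 m.py
```

```text
[-4.8 -0.  -2.8] [  0.1 789.7   8.6] [ 535.4 -137.5  196.2]
```

View pics/h5.png

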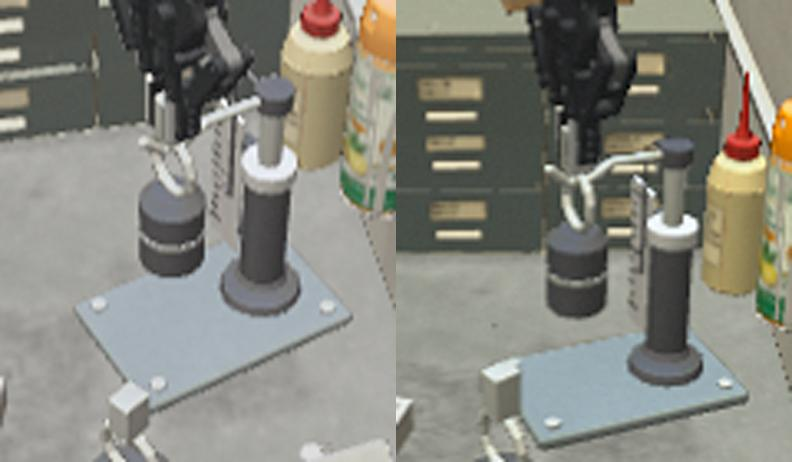

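The view shows the weight upright with its ring on the dip and the rod sunk about halfway. The sideways force looks like stiction, so I'll null it.

>>> arm_command(
  targets=[
    [[-0.001,0,0,0,0,0,-1],[0,0,0,0,0,0,-1],[0,0,0,0,0,0,-1]],
  ],
)

```text
time: 14.25
tool_pos: [535.1, -137.6, 196.7]
tcp_rot: [180.0, -0.1, 8.4]
ft_force: [-0.3, -0.3, -2.7]
finger_gap: 14.8
grip_force: 60.2
```

```bash
python3 m.py
```

```text
[ 1.5  0.1 -2.4] [  77.5 -287.2    7.5] [ 535.  -137.5  196.6]
```

>>> arm_command(
  targets=[
    [[0.0004,0,-0.002,0,0,0,-1],[0,0,-0.003,0,0,0,-1],[0,0,-0.003,0,0,0,-1],[0,0,-0.003,0,0,0,-1],[0,0,-0.003,0,0,0,-1],[0,0,-0.002,0,0,0,-1],[0,0,0,0,0,0,-1],[0,0,0,0,0,0,-1],[0,0,0,0,0,0,-1]],
  ],
)

```text
time: 15.68
tool_pos: [535.0, -137.5, 180.4]
tcp_rot: [180.0, -0.0, 8.4]
ft_force: [3.2, 0.4, -0.3]
finger_gap: 15.1
grip_force: 60.5
```

```bash
python3 m.py
```

```text
[ 2.7  0.2 -0.7] [  65.6 -451.    -7.5] [ 535.  -137.5  180.4]
```

>>> arm_command(
  targets=[
    [[0.0006,0,-0.002,0,0,0,-1],[0,0,-0.002,0,0,0,-1],[0,0,-0.001,0,0,0,-1],[0,0,0,0,0,0,-1],[0,0,0,0,0,0,-1],[0,0,0,0,0,0,-1]],
  ],
)

```text
time: 16.73
tool_pos: [535.2, -137.5, 175.2]
tcp_rot: [-180.0, 0.0, 8.4]
ft_force: [-2.9, 0.5, -0.1]
finger_gap: 15.0
grip_force: 60.5
```

```bash
python3 m.py
```

```text
[-2.3 -0.3 -0.1] [-53.  430.6   3.2] [ 535.3 -137.5  175.2]
```

>>> arm_command(
  targets=[
    [[-0.0003,0,0,0,0,0,-1],[0,0,0,0,0,0,-1],[0,0,0,0,0,0,-1],[0,0,0,0,0,0,-1]],
  ],
  force=20,
)

```text
time: 17.52
tool_pos: [535.3, -137.5, 175.3]
tcp_rot: [180.0, -0.0, 8.4]
ft_force: [-1.7, 0.4, 0.1]
finger_gap: 14.8
grip_force: 60.5
```

```bash
python3 m.py
```

```text
[-1.9  0.2 -0.4] [-10.1 348.7  25.8] [ 535.3 -137.5  175.3]
```

>>> arm_command(
  targets=[
    [[-0.0004,0,0,0,0,0,-1],[0,0,0,0,0,0,-1],[0,0,0,0,0,0,-1],[0,0,0,0,0,0,-1]],
  ],
  force=20,
)

```text
time: 18.32
tool_pos: [535.1, -137.5, 175.4]
tcp_rot: [180.0, -0.0, 8.4]
ft_force: [1.2, 0.8, -0.2]
finger_gap: 15.1
grip_force: 60.5
```

```bash
python3 m.py
```

```text
[ 1.2 -0.  -0.5] [  25.6 -235.1   25. ] [ 535.  -137.5  175.4]
```

>>> arm_command(
  targets=[
    [[0.0002,0,-0.002,0,0,0,-1],[0,0,0,0,0,0,-1],[0,0,0,0,0,0,-1],[0,0,0,0,0,0,-1]],
  ],
)

```text
time: 19.12
tool_pos: [535.0, -137.5, 173.3]
tcp_rot: [180.0, -0.0, 8.4]
ft_force: [1.3, 1.1, 0.5]
finger_gap: 14.9
grip_force: 60.5
```

```bash
python3 m.py
```

```text
[ 1.5  0.2 -0.2] [  28.  -322.1  -23.7] [ 535.1 -137.5  173.4]
```

Balanced to within a few tenths of a newton, so I'll ease the fingers open.

>>> arm_command(
  targets=[
    [[0.0003,0,0,0,0,0,-0.7],[0,0,0,0,0,0,-0.6],[0,0,0,0,0,0,-0.5],[0,0,0,0,0,0,-0.4],[0,0,0,0,0,0,-0.2],[0,0,0,0,0,0,0],[0,0,0,0,0,0,0],[0,0,0,0,0,0,0],[0,0,0,0,0,0,0]],
  ],
)

```text
time: 20.55
tool_pos: [535.3, -137.5, 173.3]
tcp_rot: [-180.0, 0.0, 8.4]
ft_force: [-0.1, -0.1, 0.7]
finger_gap: 42.9
grip_force: 0.0
```

```bash
python3 m.py
```

```text
[-0.2  0.3  0. ] [ -0.6  -2.9 -16.3] [ 535.3 -137.5  173.3]
```

View pics/h5.png

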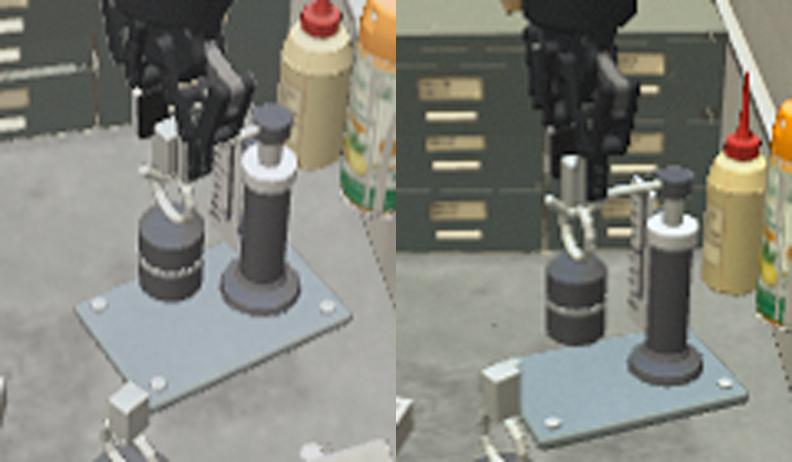

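The weight hangs upright and free in the dip, with the fingers open on either side of it. I'll retreat straight up.

>>> arm_command(
  targets=[
    [[0,0,0.005,0,0,0,0],[0,0,0.01,0,0,0,0],[0,0,0.015,0,0,0,0],[0,0,0.02,0,0,0,0],[0,0,0.02,0,0,0,0],[0,0,0.02,0,0,0,0],[0,0,0.01,0,0,0,0],[0,0,0,0,0,0,0],[0,0,0,0,0,0,0],[0,0,0,0,0,0,0]],
  ],
)

```text
time: 22.1
tool_pos: [534.9, -137.3, 272.2]
tcp_rot: [-180.0, 0.1, 8.4]
ft_force: [0.5, 0.4, 0.0]
finger_gap: 42.5
grip_force: 0.0
```

>>> arm_command(
  targets=[
    [[0,0,0,0,0,0,0],[0,0,0,0,0,0,0],[0,0,0,0,0,0,0],[0,0,0,0,0,0,0],[0,0,0,0,0,0,0],[0,0,0,0,0,0,0],[0,0,0,0,0,0,0],[0,0,0,0,0,0,0]],
  ],
)

```text
time: 23.1
tool_pos: [535.3, -137.5, 273.3]
tcp_rot: [-180.0, 0.0, 8.4]
ft_force: [0.3, 0.1, 0.4]
finger_gap: 42.6
grip_force: 0.0
```

```bash
cp pics/d5.png pics/d5old.png; python3 m.py; python3 - <<'E'
import cv2
a=cv2.imread('pics/d5old.png',0)[185:240,255:290];b=cv2.imread('pics/d5.png',0)[185:240,255:290]
print(cv2.absdiff(a,b).max(),cv2.absdiff(a,b).mean())
from h import job
print(job.hand_in())
E
```

```text
[0.3 0.  0.1] [-4.3  1.4 -1. ] [ 535.3 -137.5  273.3]
181 2.0997402597402597
the job is handed in; nothing more can be done
None
```

The tall weight (about 8.3 N, 0.84 kg) was released onto the balance hook with almost no load left on the gripper, the arm was withdrawn, and the job was handed in at about 23 s; no verdict came back, and I did not view a picture after withdrawing the gripper.

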